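Index the port arm of a keyhole-surgery trainer to its next hole

TASK

Swing the trainer's grey port arm to its next position: pull the orange knob up so that its sprung pin comes clear of the parking slot, turn the arm anticlockwise (seen from above), and let the pin drop fully home in the first blue-striped hole after the slot, then let go. Feel for the hole: never force the pin against the ring, and leave the other things on the table where they are.

Things in the scene. Friction and masses are not known exactly. Their poses are not given: they have to be found in the camera images.
- knob (a point): Centre (half-way up its axis) of the orange knob on the sprung index pin: a plain upright cylinder, 24 mm in diameter, 44 mm tall. It rises with the pin and swings with the arm, and does not turn on it. With the pin home its underside is 3 mm above the flat top of the grey arm (34 mm wide, top at z = 82 mm): keep fingertips 3 mm above that.
- pivot (a point): Point on the upright swing axis of the arm, 82 mm above the table. The knob's axis lies 110 mm from it; the arm's hub here has a radius of 28 mm and rises to z = 98 mm.
- plunger (a joint): Height of the sprung pin in m: 0 = home, grows as the knob is pulled up, stop at 0.018. Spring 4 N at 0 plus 0.4 N per mm (8 N at 10 mm). It is clear of the ring above 0.010 and reads 0.010 with its round end resting on the ring between holes; let go over a hole it springs to 0.
- swing (a joint): Angle of the arm about the pivot in rad, positive anticlockwise from above. It carries the pin with it, and is stiff enough (about 2.5 N at the knob) to stay where it is left. Starts near 0 with the pin home in the ring's long parking slot.
- ring_axis (a point): Centre of the fixed aluminium index ring, on the pivot axis at its top face (z = 62 mm). The ring's own angle is not measured (it was clamped up to 0.15 rad either way): its slot stops the pin at swing 0.04 to 0.36, the next hole (10 mm square, blue stripe outside it) lies at 0.54 to 0.86, the one after, not wanted, at 0.96 to 1.28. At 0.40 to 0.46 it is always plain.
- shank: The steel index pin below the knob, 8 mm in diameter with a round end, in a hole with about 1 mm of play each side; its origin is at its lower end, 57 mm below knob. Forced sideways or pressed hard against the ring it is damaged (limit 25 N, its own spring included).
- sleeve: Spare blue port sleeve, 34 mm across at the foot, 75 mm tall, standing left of the stand; origin under its centre. Bystander.
- forceps: Steel forceps with gold finger rings, 170 mm long, lying right of the stand; origin at mid-length. Bystander.
- grasper: Long instrument with white ring handle and black shaft, 410 mm long, lying on the left of the table; origin at mid-length. Bystander.
- mouse: White computer mouse, 64 mm across, 33 mm tall, on the right; origin under its centre. Bystander.
- pad: Tan tissue practice pad 130 x 170 x 22 mm, near right; origin under its centre. Bystander.
- cup: White cup 72 mm across, 80 mm tall, near left; origin under its centre. Bystander.

How it is judged:
On the way, in this order (a step that is already met when the one before it is completed fails the run):
1. the pin is pulled up clear of the ring with the arm still at the parking slot (value of joint plunger above 0.0095 m and value of joint swing below 0.36 rad), for 0.1 s.
2. the arm is swung past the slot with the pin out (value of joint swing above 0.39 rad and value of joint plunger above 0.007 m), for 0.1 s.
At the end, for the whole second after the job is handed in: The pin is fully home (within 2 mm) in the first hole after the parking slot (arm between 0.51 and 0.89 rad) and the arm is at rest (value of joint plunger below 0.002 m and value of joint swing between 0.51 and 0.89 rad and velocity of joint swing between -0.02 and 0.02 rad/s); the robot touches nothing.
It fails at once if the pin is forced against the ring with more than 25 N (contact force between shank and anything else above 25 N).
It fails at once if a bystander is moved by more than 25 mm (distance of any of sleeve, forceps, grasper, mouse, pad, cup from where it was at the start of the episode above 0.025 m).
It also fails if it takes over 51 s, if anything falls off the work surface, if the arm or the gripper's body presses on something with over 40 N, if the wrist force passes 120 N, or if a joint passes its speed limit or range.

ROBOT

A 6-joint arm with a two-finger parallel gripper is mounted at the origin on the work surface. World frame = base frame: x ahead of the robot, y to its left, z up, the work surface at z = 0. Lengths are in m, angles in rad, forces in N, time in s.
With the tool pointing down it reaches from about 0.25 to 0.85 m from the base axis. Payload 12.5 kg.
Tool frame: the origin (TCP) lies midway between the tips of the shut fingers; the grasp point (between the pads) lies 19 mm behind it; z points along the fingers, y is the line along which they close (so a half turn about z gives the same grasp; the last joint's range is limited). The gripper opens to 93 mm and grips with 3 to 60 N. Pads are 15 mm wide; open, the fingers measure 128 mm over their backs; the gripper's body (75 mm by 188 mm) begins 65 mm behind the grasp point.
Start: joints at [-1.408, 0.351, 1.652, -0, 1.139, -0.085], TCP at [0.135, -0.533, 0.219] pointing down, gripper open.
Joint ranges: [-2.75, 2.75], [-0.79, 2.1], [0.01, 2.65], [-1.57, 4.71], [0.07, 3.14], [-2.87, 2.87]. Speed limits (rad/s): [2.22, 2.22, 2.79, 3.14, 3.14, 3.14].

INTERFACE

Orientations are given as a unit quaternion [x, y, z, w].
In Python, from cell import ctrl gives the robot as it stands.
- The arm moves only by the shell command python3 -m pendant 'ROWS' [FORCE]. ROWS is JSON, one flat list of numbers, 7 for each row, row after row: the shift along the tool's x, y, z in cm, then the turn, a rotation vector about the tool's x, y, z in rad, then the finger opening in cm, from 0 to 9.3. A call has 1 to 8 rows; each row shifts and turns the commanded pose from where the row before left it, along the tool's axes as they then stand; what a row does not reach is not made up. A row lasts 1/8 s, in which the tool goes at most 62.5 mm and 10.7 degrees, less where a joint would pass 70% of its speed; a pose out of reach is approached as far as the arm can. A call is refused whole if a number of a shift passes 6.25 or a number of a turn 0.188, either way. A call with a gripper value outside its range is refused whole. The fingers move at their own pace and stop on an object; FORCE is the grip in N (left out, the last holds). Time passes only in rows, so rows that do not move let the fingers close. It gives the time, the measured TCP pose, the force, the opening and the grip force at its end, in the units of the state.
- ctrl.state(): the state, without advancing time (a new reading comes with each control period).
- ctrl.capture(name): name is "side" or "top" or "wrist"; returns the picture (420x560x3 uint8, blue, green, red); there is no depth.
- ctrl.get_calibration(name): a dict with "fx", "fy", "cx", "cy" (pixels), "k1" (the pictures are not rectified: a ray, as slopes to the right and down, at radius r is drawn at 1 + k1 r^2 times it, then the intrinsics apply), "pose" (4x4, takes a point from camera to world coordinates); the wrist camera has in their place "tool_from_camera" (4x4, takes a point from camera to tool coordinates, whose origin is the TCP and whose axes are the flange's). Camera axes: x right, y down, z forward; pixel columns grow to the right and rows downward; lengths in m; the calibration is good to about 2 mm. A picture is of the moment at which its call begins: read the wrist's pose just before it. get_calibration takes no time and is no camera call.
- ctrl.sign_off(): hands the job in; it is judged then, once.
The state is a dict: "clock": time; "q": joint angles; "qvel": joint speeds; "joint_torque": joint torques, N m; "tool_pos": TCP position; "eef_rot": TCP orientation; "wrist_force": force on the tool from outside, world axes, zero at the start; "moment": the same for the moment, N m; "grip_width": finger opening in m; "finger_force": force on a finger pad.
Only numpy, scipy, OpenCV 4.12 (cv2) and the standard library are available. Lean on these libraries where they do the work, as an engineer would, in place of code of your own. Each camera call takes 0.05 s, during which the arm holds its last target. There are 200 camera calls.

## Working session

There is one attempt and no reset: what is moved stays moved. The work goes in short steps, Python scripts to look and compute and a shell command to move; the robot and the scene stay as the last step left them, time stands still between calls to the robot, and variables do not carry over. Pictures are saved under pics/ and viewed, at most 10 in all, crops included, and the job is handed in when it is done.

```bash
ls; mkdir -p pics
python3 - <<'E'
from cell import ctrl
import cv2,numpy as np
s=ctrl.state();print(s)
for n in("side","top"):
    cv2.imwrite(f"pics/{n}0.png",ctrl.capture(n))
    print(n,ctrl.get_calibration(n))
print(ctrl.get_calibration("wrist"))
E
```

```text
pics
{'clock': 0.0, 'q': array([-1.40762867e+00,  3.51264078e-01,  1.65244159e+00,  7.80169358e-06,
        1.13911467e+00, -8.45913211e-02]), 'qvel': array([-0.00074694,  0.00177315,  0.00013407, -0.00082473,  0.00041965,
       -0.00052314]), 'joint_torque': array([-4.64252618e-03, -4.97314095e+01, -2.85257363e+01,  6.96766796e-02,
        2.55773478e-02, -8.61309854e-05]), 'tool_pos': array([ 0.13485038, -0.53284187,  0.21807954]), 'eef_rot': array([ 9.92336759e-01,  1.23561243e-01, -2.05712031e-05, -6.13505893e-04]), 'wrist_force': array([0.8501394 , 0.52870063, 0.11082827]), 'moment': array([-0.0198394 ,  0.00053625,  0.01388081]), 'finger_force': 0.0, 'grip_width': 0.09285527745462505}
side {'fx': 532.7144308077303, 'fy': 532.7144308077303, 'cx': 276.9422646533074, 'cy': 205.98031518341574, 'k1': -0.06043640776836866, 'pose': array([[ 0.97783992, -0.12058984,  0.17113499,  0.18196301],
       [-0.2082439 , -0.64432705,  0.7358513 , -1.24894484],
       [ 0.02153071, -0.75518259, -0.65516081,  1.19121665],
       [ 0.        ,  0.        ,  0.        ,  1.        ]])}
top {'fx':
[... 169 characters left out ...]
6074569,  0.39673396],
       [-0.99966115, -0.02183197, -0.01417598,  0.0144991 ],
       [ 0.01547289, -0.06042836, -0.99805261,  1.85159678],
       [ 0.        ,  0.        ,  0.        ,  1.        ]])}
{'fx': 361.80090984273903, 'fy': 361.80090984273903, 'cx': 279.8188282983668, 'cy': 211.5553710727725, 'k1': 0.019040018745714662, 'tool_from_camera': array([[-6.48982736e-04, -9.58953076e-01, -2.83564061e-01,
         7.92836679e-02],
       [ 9.99999781e-01, -5.86388759e-04, -3.05621557e-04,
         3.91104159e-04],
       [ 1.26797954e-04, -2.83564198e-01,  9.58953247e-01,
        -1.66467857e-01],
       [ 0.00000000e+00,  0.00000000e+00,  0.00000000e+00,
         1.00000000e+00]])}
```

View pics/side0.png

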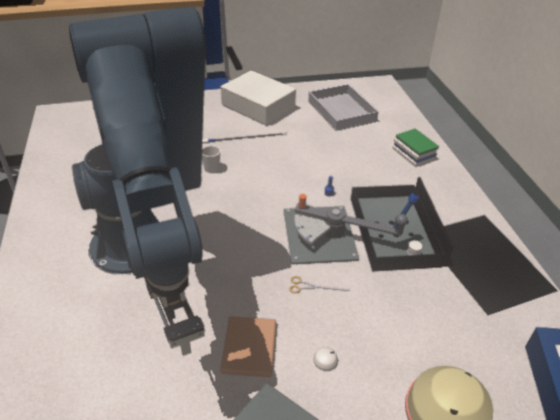

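View pics/top0.png

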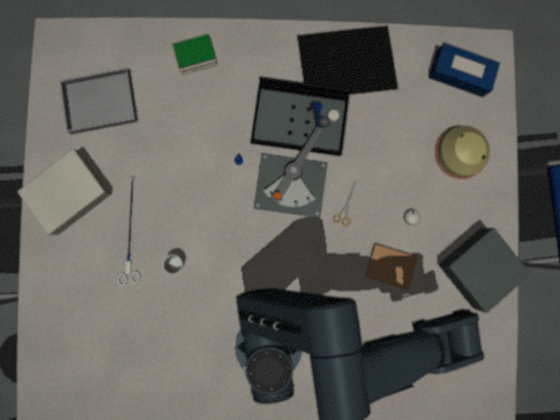

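The side view shows the stand with the knob at about (303,200) and the hub at (337,215). In the top view the knob is at about (277,196) and the hub at (293,171). I'll enlarge both.

Run:
```python
import cv2,numpy as np
a=cv2.imread("pics/side0.png")[180:255,280:380];b=cv2.imread("pics/top0.png")[150:225,245:345]
f=lambda i:cv2.resize(i,None,fx=4,fy=4,interpolation=cv2.INTER_CUBIC)
out=np.hstack([f(a),f(b)]);cv2.imwrite("pics/crop0.png",out);print(out.shape)
```

```text
(300, 800, 3)
```

View pics/crop0.png

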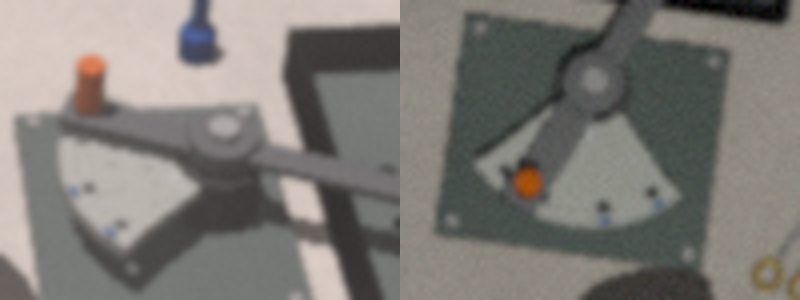

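The crop shows these full-image positions:
- **Side view:** knob centre (302.5,201), hub (336,212).
- **Top view:** knob top (277.2,195.5), hub top (293.2,170), first blue hole (295.7,201.5), second blue hole (308,197.7).

```bash
cat > h.py <<'E'
from cell import ctrl
import numpy as np
from scipy.spatial.transform import Rotation as R
def ray(n,uv,state=None):
    c=ctrl.get_calibration(n);d=np.array([(uv[0]-c['cx'])/c['fx'],(uv[1]-c['cy'])/c['fy']]);s=d.copy()
    for _ in range(20): s=d/(1+c['k1']*(s@s))
    if n=="wrist":
        T=np.eye(4);T[:3,:3]=R.from_quat(state['eef_rot']).as_matrix();T[:3,3]=state['tool_pos'];P=T@c['tool_from_camera']
    else: P=c['pose']
    return P[:3,3],P[:3,:3]@np.r_[s,1]
def atz(n,uv,z,state=None):
    o,d=ray(n,uv,state);return o+d*(z-o[2])/d[2]
E
python3 - <<'E'
from h import *
k=atz("top",(277.2,195.5),.129);p=atz("top",(293.2,170),.098)
ks=atz("side",(302.5,201),.107);ps=atz("side",(336,211.7),.098)
print(k,ks,p,ps,np.linalg.norm((k-p)[:2]),np.linalg.norm((ks-ps)[:2]))
an=lambda v:np.arctan2(*(v[:2]-p[:2])[::-1])
h1=atz("top",(295.7,201.5),.062);h2=atz("top",(308,197.7),.062)
for h in(h1,h2):print(h,np.linalg.norm((h-p)[:2]),(an(h)-an(k))%6.283)
print("knob bearing",an(k))
s=ctrl.state();print(R.from_quat(s['eef_rot']).as_matrix().round(3))
E
```

```text
[ 0.54647397 -0.0185829   0.129     ] [ 0.54922264 -0.02260956  0.107     ] [ 0.64111464 -0.07401235  0.098     ] [ 0.64236058 -0.08139337  0.098     ] 0.10967807460704497 0.1101372459859674
[ 0.53211491 -0.08692936  0.062     ] 0.10976242338501513 0.6475954131229695
[ 0.54683649 -0.131066    0.062     ] 0.11019749519363461 1.0738477300015346
knob bearing 2.6117667369511244
[[ 0.969  0.245 -0.   ]
 [ 0.245 -0.969  0.001]
 [ 0.    -0.001 -1.   ]]
```

Both views agree: the knob is at about (0.548,-0.020), the radius comes out at 110 mm as it should, and the first hole is at swing ≈ 0.65. I'll move above the knob.

```bash
python3 -m pendant '[4.4,-3.3,-0.2,0,0,0,6, 4.4,-3.3,0,0,0,0,6, 4.4,-3.3,0,0,0,0,6, 4.4,-3.3,0,0,0,0,6, 4.4,-3.3,0,0,0,0,6, 4.4,-3.3,0,0,0,0,6, 4.4,-3.3,0,0,0,0,6, 4.4,-3.3,0,0,0,0,6]'
python3 -m pendant '[4.4,-3.3,0,0,0,0,6, 4.4,-3.3,0,0,0,0,6, 4.4,-3.3,0,0,0,0,6, 4.0,-3.3,0,0,0,0,6, 0,0,0,0,0,0.185,6, 0,0,0,0,0,0.185,6, 0,0,0,0,0,0.185,6, 0,0,0,0,0,0.185,6]'
python3 -m pendant '[0,0,0,0,0,0.04,6, 0,0,0,0,0,0,6, 0,0,0,0,0,0,6]'
python3 - <<'E'
from h import *
import cv2
s=ctrl.state();im=ctrl.capture("wrist");cv2.imwrite("pics/w1.png",im)
np.save("pics/w1.npy",np.r_[s['tool_pos'],s['eef_rot']])
print(s['tool_pos'],R.from_quat(s['eef_rot']).as_matrix().round(3),s['q'].round(3))
E
```

```text
clock: 1.1
tool_pos: [0.4122, -0.1893, 0.2206]
eef_rot: [0.992, 0.124, -0.0, -0.0]
wrist_force: [1.2, -0.1, -0.0]
grip_width: 0.0604
finger_force: 0.0
clock: 2.1
tool_pos: [0.5456, -0.0207, 0.2203]
eef_rot: [0.969, -0.247, -0.0, 0.0]
wrist_force: [-0.3, -0.6, 0.4]
grip_width: 0.0603
finger_force: 0.0
clock: 2.48
tool_pos: [0.5457, -0.0207, 0.2205]
eef_rot: [0.965, -0.262, -0.0, 0.0]
wrist_force: [-0.5, -0.2, 0.6]
grip_width: 0.0598
finger_force: 0.0
[ 0.54569892 -0.02073817  0.22049528] [[ 0.862 -0.507 -0.   ]
 [-0.507 -0.862  0.   ]
 [-0.     0.    -1.   ]] [-0.123  0.342  1.66   0.     1.14   1.979]
```

View pics/w1.png

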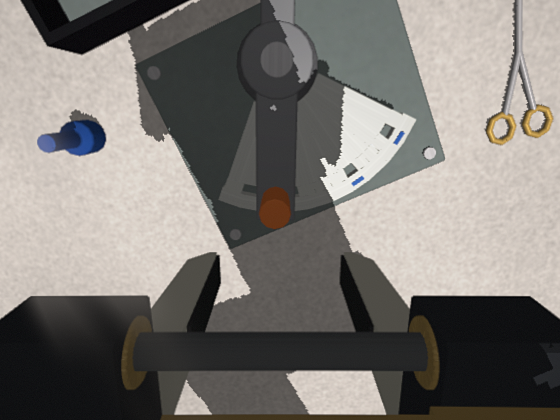

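The wrist view shows the knob top centred at about (275,214), the hub at (278,60), the first hole at (350,170) and the second at (387,131). The pads straddle the knob direction.

Run:
```python
from h import *
v=np.load("pics/w1.npy");s=dict(tool_pos=v[:3],eef_rot=v[3:])
M=R.from_quat(v[3:]).as_matrix()
k=atz("wrist",(275,214),.129,s);p=atz("wrist",(278,60),.098,s)
an=lambda q:np.arctan2(*(q[:2]-p[:2])[::-1])
print(k,p,np.linalg.norm((k-p)[:2]),"tool shift",M.T@(k-v[:3]),an(k))
for u in((350,170),(387,131)):
    h=atz("wrist",u,.062,s);print(h,np.linalg.norm((h-p)[:2]),(an(h)-an(k))%6.283)
```

```text
[ 0.54858192 -0.01830961  0.129     ] [ 0.6418177  -0.07576501  0.098     ] 0.10951726965210452 tool shift [ 0.0012831  -0.00356335  0.09149455] 2.589319189775634
[ 0.53289934 -0.08693643  0.062     ] 0.10948976738035773 0.6542977004376587
[ 0.54713444 -0.13062618  0.062     ] 0.10942882842903646 1.0772362138016538
```

Fits within 2 mm (radius 109.5 mm, first hole at +0.654 rad). I'll correct by (0.13, -0.36) cm, descend and close.

```bash
python3 -m pendant '[0.13,-0.36,3,0,0,-0.02,6, 0,0,4,0,0,0,6, 0,0,3.5,0,0,0,6, 0,0,2.4,0,0,0,6, 0,0,0,0,0,0,6, 0,0,0,0,0,0,6]'
python3 -m pendant '[0,0,0,0,0,0,2.0, 0,0,0,0,0,0,2.0, 0,0,0,0,0,0,2.0, 0,0,0,0,0,0,2.0, 0,0,0,0,0,0,2.0, 0,0,0,0,0,0,2.0]' 25
```

```text
clock: 3.28
tool_pos: [0.5493, -0.0184, 0.0926]
eef_rot: [0.967, -0.253, 0.001, -0.0]
wrist_force: [0.2, 0.6, 0.3]
grip_width: 0.0599
finger_force: 0.0
clock: 4.03
tool_pos: [0.5488, -0.0183, 0.0918]
eef_rot: [0.967, -0.253, 0.0, -0.0]
wrist_force: [-0.5, -0.9, 1.5]
grip_width: 0.0239
finger_force: 25.0
```

```bash
python3 -m pendant '[0,0,-0.3,0,0,0,2.0, 0,0,-0.3,0,0,0,2.0, 0,0,-0.3,0,0,0,2.0, 0,0,-0.3,0,0,0,2.0, 0,0,-0.2,0,0,0,2.0, 0,0,0,0,0,0,2.0, 0,0,0,0,0,0,2.0]' 30
python3 - <<'E'
from h import *
import cv2
s=ctrl.state();print(s['tool_pos'],s['wrist_force'])
im=ctrl.capture("side");np.save("pics/s0p.npy",0)
a=cv2.imread("pics/side0.png")
f=lambda i:cv2.resize(i[175:250,280:380],None,fx=4,fy=4,interpolation=cv2.INTER_CUBIC)
cv2.imwrite("pics/s1.png",np.hstack([f(im),f(a)]))
E
```

```text
clock: 4.9
tool_pos: [0.5487, -0.0183, 0.1055]
eef_rot: [0.967, -0.253, -0.0, -0.0]
wrist_force: [4.8, 0.5, -9.7]
grip_width: 0.0234
finger_force: 30.0
[ 0.54869593 -0.01828502  0.10553207] [ 4.77749285  0.53809774 -9.74921996]
```

The z-force of -9.7 N matches the spring at about 13.7 mm of lift, so the knob hasn't slipped. Now I'll swing 0.4 rad about the pivot.

```bash
python3 -m pendant '[-0.005,0.55,0,0,0,-0.05,2.0, -0.005,0.55,0,0,0,-0.05,2.0, -0.005,0.55,0,0,0,-0.05,2.0, -0.005,0.55,0,0,0,-0.05,2.0]'
python3 -m pendant '[-0.005,0.55,0,0,0,-0.05,2.0, -0.005,0.55,0,0,0,-0.05,2.0, -0.005,0.55,0,0,0,-0.05,2.0, -0.005,0.55,0,0,0,-0.05,2.0, -0.003,0.33,0,0,0,-0.03,2.0, 0,0,0,0,0,0,2.0, 0,0,0,0,0,0,2.0]'
python3 - <<'E'
from h import *
import cv2
s=ctrl.state();im=ctrl.capture("wrist");cv2.imwrite("pics/w2.png",im)
np.save("pics/w2.npy",np.r_[s['tool_pos'],s['eef_rot']])
p=np.array([.6418,-.0758]);d=s['tool_pos'][:2]-p
print(s['tool_pos'],s['wrist_force'],s['moment'],np.linalg.norm(d),np.arctan2(d[1],d[0])-np.arctan2(-.0183+.0758,.5487-.6418))
E
```

```text
clock: 5.45
tool_pos: [0.5393, -0.0382, 0.1056]
eef_rot: [0.988, -0.155, 0.0, -0.0]
wrist_force: [4.9, 0.9, -10.2]
grip_width: 0.0235
finger_force: 30.0
clock: 6.32
tool_pos: [0.5336, -0.0629, 0.1056]
eef_rot: [0.999, -0.041, 0.0, 0.0]
wrist_force: [5.1, -1.1, -10.4]
grip_width: 0.0233
finger_force: 30.0
[ 0.53360868 -0.06287978  0.10563194] [  5.08487812  -1.09215759 -10.42005599] [-0.30576576 -0.80441511  0.08587804] 0.10896005691908846 0.4344141802472712
```

View pics/w2.png

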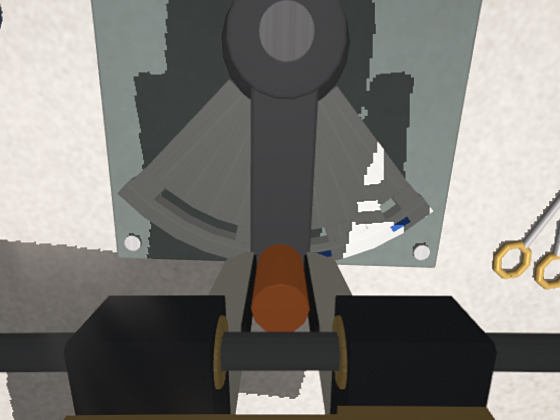

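The wrist view shows the knob held between the pads. The first hole is just right of the arm at about (320,236) with its stripe at (323,253), and the second is at about (392,206). I'll enlarge that area.

Run:
```python
import cv2
a=cv2.imread("pics/w2.png")[185:275,300:420]
a=cv2.convertScaleAbs(a,alpha=1.5,beta=10)
cv2.imwrite("pics/w2c.png",cv2.resize(a,None,fx=6,fy=6,interpolation=cv2.INTER_CUBIC))
```

```text
(no output)
```

View pics/w2c.png

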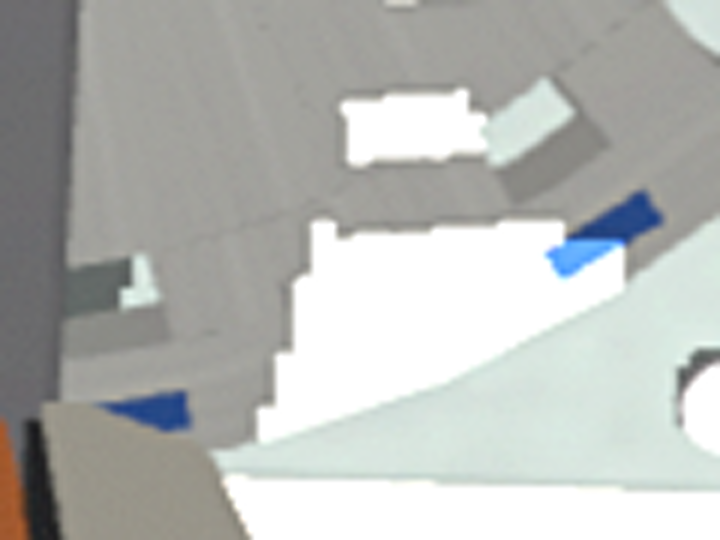

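Hole 1's right-edge corners are at (324.5,227.3) and (328.7,241.7). Hole 2's centre is at (391,208.3).

Run:
```python
from h import *
v=np.load("pics/w2.npy");s=dict(tool_pos=v[:3],eef_rot=v[3:])
p1=atz("wrist",(287,31),.098,s);k=v[:3]
a1,a2=[atz("wrist",u,.062,s) for u in((324.5,227.3),(328.7,241.7))]
h2=atz("wrist",(391,208.3),.062,s)
kt=atz("wrist",(280,308),.129+.0137,s)
print("pivot",p1,"knobtop",kt,"tcp",k,"edge len",np.linalg.norm(a1-a2))
for p in(p1,np.array([.6418,-.0758])):
    an=lambda q:np.arctan2(q[1]-p[1],q[0]-p[0])
    mid=(a1+a2)/2;r=np.linalg.norm(mid[:2]-p[:2])
    print("r",r,np.linalg.norm(h2[:2]-p[:2]),np.linalg.norm(k[:2]-p[:2]),"h1 rel",(an(mid)-an(k))%6.283-.005/r,"h2 rel",(an(h2)-an(k))%6.283-.42, "knob img", (an(kt)-an(k)))
```

```text
pivot [ 0.64285897 -0.07536732  0.098     ] knobtop [ 0.53404041 -0.06319866  0.1427    ] tcp [ 0.53360868 -0.06287978  0.10563194] edge len 0.00988346430001205
r 0.11047287527310524 0.11087698834389498 0.10996164674770469 h1 rel 0.22027522217278842 h2 rel 0.22469510343738447 knob img 0.0024456481051213785
r 0.10936095632106071 0.10974486909568358 0.10896005691908846 h1 rel 0.22241854087131335 h2 rel 0.23123154776551486 knob img 0.0024465779301969803
```

Three estimates agree: about 0.22 rad to go.

```bash
python3 -m pendant '[-0.005,0.55,0,0,0,-0.05,2.0, -0.005,0.55,0,0,0,-0.05,2.0, -0.005,0.55,0,0,0,-0.05,2.0, -0.005,0.55,0,0,0,-0.05,2.0, -0.002,0.22,0,0,0,-0.02,2.0, 0,0,0,0,0,0,2.0, 0,0,0,0,0,0,2.0]'
python3 -m pendant '[0,0,0.1,0,0,0,2.0, 0,0,0.1,0,0,0,2.0, 0,0,0.1,0,0,0,2.0, 0,0,0,0,0,0,2.0]'
python3 - <<'E'
from h import *
s=ctrl.state()
p=np.array([.64286,-.07537]);d=s['tool_pos'][:2]-p
print(s['tool_pos'],s['wrist_force'],np.linalg.norm(d),np.arctan2(d[1],d[0])%6.283-np.arctan2(-.06288-p[1],.53361-p[0]))
E
```

```text
clock: 7.25
tool_pos: [0.5336, -0.0867, 0.1057]
eef_rot: [0.998, 0.069, 0.0, 0.0]
wrist_force: [4.9, -0.0, -10.1]
grip_width: 0.0237
finger_force: 30.0
clock: 7.75
tool_pos: [0.5336, -0.0867, 0.1027]
eef_rot: [0.998, 0.069, 0.0, -0.0]
wrist_force: [5.1, 0.1, -9.5]
grip_width: 0.0236
finger_force: 30.0
[ 0.53359939 -0.08673189  0.10269142] [ 5.10792115  0.14429309 -9.529202  ] 0.10984978109668993 0.21726184921898284
```

```bash
python3 -m pendant '[0,0,0.05,0,0,0,2.0, 0,0,0.05,0,0,0,2.0, 0,0,0,0,0,0,2.0]'
python3 -m pendant '[0,0,0.05,0,0,0,2.0, 0,0,0,0,0,0,2.0]'
```

```text
clock: 8.12
tool_pos: [0.5336, -0.0867, 0.1017]
eef_rot: [0.998, 0.069, 0.0, 0.0]
wrist_force: [4.8, 0.9, -9.0]
grip_width: 0.0237
finger_force: 30.0
clock: 8.38
tool_pos: [0.5336, -0.0867, 0.1013]
eef_rot: [0.998, 0.069, 0.0, 0.0]
wrist_force: [5.1, 0.8, -8.7]
grip_width: 0.0233
finger_force: 30.0
```

```bash
python3 -m pendant '[0,0,0.05,0,0,0,2.0, 0,0,0.05,0,0,0,2.0, 0,0,0,0,0,0,2.0]'
python3 -m pendant '[0,0,0.05,0,0,0,2.0, 0,0,0.05,0,0,0,2.0, 0,0,0,0,0,0,2.0]'
```

```text
clock: 8.75
tool_pos: [0.5336, -0.0867, 0.1003]
eef_rot: [0.998, 0.069, 0.0, -0.0]
wrist_force: [5.7, -0.2, -8.9]
grip_width: 0.0236
finger_force: 30.0
clock: 9.12
tool_pos: [0.5336, -0.0867, 0.0993]
eef_rot: [0.998, 0.069, 0.0, -0.0]
wrist_force: [4.9, 1.3, -8.7]
grip_width: 0.0236
finger_force: 30.0
```

The spring is still pulling the knob down at about 7.5 mm, so the pin is entering the hole. I'll keep lowering.

```bash
python3 -m pendant '[0,0,0.1,0,0,0,2.0, 0,0,0.1,0,0,0,2.0, 0,0,0.1,0,0,0,2.0, 0,0,0,0,0,0,2.0]'
python3 -m pendant '[0,0,0.1,0,0,0,2.0, 0,0,0.1,0,0,0,2.0, 0,0,0.1,0,0,0,2.0, 0,0,0,0,0,0,2.0]'
```

```text
clock: 9.62
tool_pos: [0.5336, -0.0867, 0.0963]
eef_rot: [0.998, 0.069, 0.0, -0.0]
wrist_force: [5.3, 2.5, -7.3]
grip_width: 0.0234
finger_force: 30.0
clock: 10.12
tool_pos: [0.5336, -0.0867, 0.0933]
eef_rot: [0.998, 0.069, 0.0, -0.0]
wrist_force: [4.5, 1.1, -5.8]
grip_width: 0.0234
finger_force: 30.0
```

```bash
python3 -m pendant '[0,0,0.05,0,0,0,2.0, 0,0,0,0,0,0,2.0, 0,0,0,0,0,0,3, 0,0,0,0,0,0,4, 0,0,0,0,0,0,5, 0,0,0,0,0,0,5.5, 0,0,0,0,0,0,5.5]'
python3 -m pendant '[0,0,-2,0,0,0,5.5, 0,0,-3,0,0,0,5.5, 0,0,-4,0,0,0,5.5, 0,0,-4,0,0,0,5.5, 0,0,0,0,0,0,5.5, 0,0,0,0,0,0,5.5]'
python3 - <<'E'
from h import *
import cv2
s=ctrl.state();im=ctrl.capture("wrist");cv2.imwrite("pics/w3.png",im)
np.save("pics/w3.npy",np.r_[s['tool_pos'],s['eef_rot']])
im=ctrl.capture("side");cv2.imwrite("pics/s3.png",cv2.resize(im[150:280,230:430],None,fx=4,fy=4,interpolation=cv2.INTER_CUBIC))
print(s['wrist_force'],s['clock'])
E
```

```text
clock: 11.0
tool_pos: [0.5333, -0.0869, 0.0927]
eef_rot: [0.998, 0.069, -0.0, -0.0]
wrist_force: [0.5, 0.2, 0.2]
grip_width: 0.0548
finger_force: 0.0
clock: 11.75
tool_pos: [0.533, -0.0868, 0.2218]
eef_rot: [0.998, 0.069, -0.0, -0.0]
wrist_force: [0.2, 0.2, 0.0]
grip_width: 0.0553
finger_force: 0.0
[0.19893287 0.15418078 0.01562424] 11.75
```

View pics/w3.png

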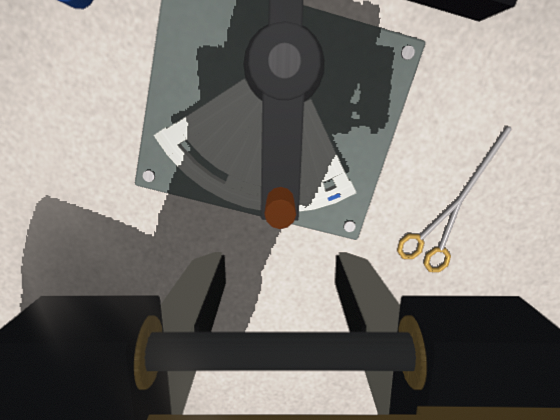

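View pics/s3.png

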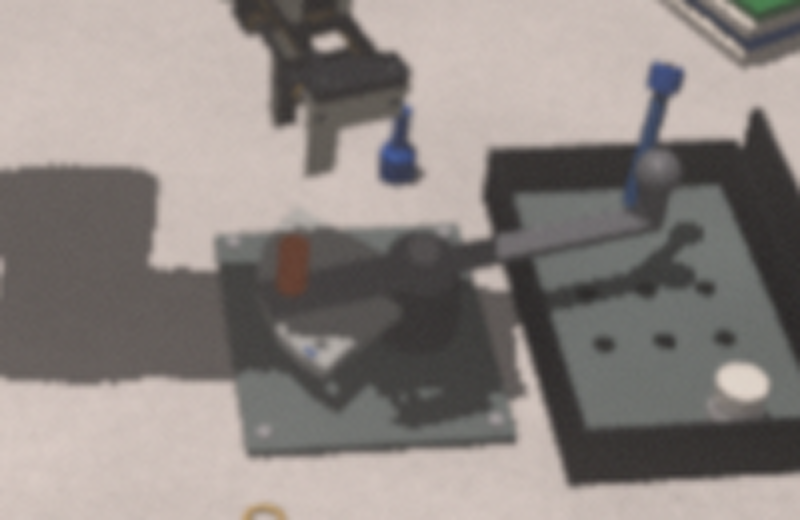

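The wrist view shows the arm over the first hole with the knob top at (280,214) and only the second hole visible beyond it. In the side view the knob top centre is at about (303.2,210.2) and the gripper is clear. I'll check the knob's height by triangulation.

Run:
```python
from h import *
v=np.load("pics/w3.npy");s=dict(tool_pos=v[:3],eef_rot=v[3:])
o1,d1=ray("wrist",(280,213.5),s);o2,d2=ray("side",(303.2,210.2))
t=np.linalg.lstsq(np.c_[d1,-d2],o2-o1,rcond=None)[0];print(o1+t[0]*d1,o2+t[1]*d2)
c=ctrl.get_calibration("side");P=np.linalg.inv(c['pose'])
for z in(.085,.129,.095,.139):
    q=P@[.5333,-.0868,z,1];u=q[:2]/q[2];u=u*(1+c['k1']*(u@u));print(z,u*c['fx']+[c['cx'],c['cy']])
# same check for the start, home: measured knob top/centre
for z in(.107,):
    q=P@[.5486,-.0186,z,1];u=q[:2]/q[2];u=u*(1+c['k1']*(u@u));print('start',z,u*c['fx']+[c['cx'],c['cy']],"measured 302.5,201")
```

```text
[ 0.53348879 -0.08706304  0.12717576] [ 0.53404705 -0.08737381  0.12702125]
0.085 [302.18389426 220.34329165]
0.129 [302.94952371 209.61620515]
0.095 [302.35563263 217.93867588]
0.139 [303.12718927 207.12437114]
start 0.107 [301.99860593 200.21240191] measured 302.5,201
```

Knob top is at z ≈ 0.127, against 0.129 for home and 0.139 for resting on the ring. The pin is home and the robot is clear, so I'll hand in.

```bash
python3 -c "
from cell import ctrl
print(ctrl.sign_off())"
```

```text
the job is handed in; nothing more can be done
None
```

I swung the arm anticlockwise by about 0.65 rad and let the pin drop into the first blue-striped hole; the cameras put the knob at its home height, the gripper is clear, and I handed the job in at about 12 s (no verdict was returned).

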